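# Let the light hood down past its ratchet

### The arm

A 6-joint arm with a two-finger parallel gripper is mounted at the origin on the work surface. World frame = base frame: x ahead of the robot, y to its left, z up, the work surface at z = 0. Lengths are in mm, angles in degrees, forces in N, time in s.
With the tool pointing down it reaches from about 300 to 850 mm from the base axis. Payload 4.2 kg.
Tool frame: the origin (TCP) lies at the very end of the fingers, on their centre line; the grasp point (between the pads) lies 19 mm behind it (env.grip_depth is the distance from the TCP to the grasp point, in mm); z points along the fingers, y is the line along which they close (so a half turn about z gives the same grasp; the last joint's range is limited). The gripper opens to 91 mm and grips with 3 to 60 N. Pads are 32 mm wide; open, the fingers measure 118 mm over their backs; the gripper's body (76 mm by 178 mm) begins 60 mm behind the grasp point.
Start: joints at [-75.344, 18.312, 89.639, -0, 72.044, -1.146], TCP at [156.585, -553.287, 193.776] pointing down, gripper open.
Joint ranges: [-177.97, 177.97], [-48.28, 115.42], [12.27, 149.76], [-77.06, 257.06], [2.81, 150.46], [-146.56, 146.56]. Speed limits (degrees/s): [147.25, 147.25, 180, 180, 180, 180].

### API

Orientations are given as [roll, pitch, yaw] about the fixed x, y, z axes, in that order (R = Rz(yaw) Ry(pitch) Rx(roll)).
In Python, from workcell import env, cams gives the robot as it stands.
- The arm moves only by the tool apply_moves, never from a script. Its argument "deltas" is a list of rows, each a list of 5 numbers: the shift along the tool's x, y, z in m, then the turn about the tool's z in rad, then the opening, from -1 (shut) to 1 (fully open), so that 0 is half open. In form: [[tx, ty, tz, roll, gripper], ...]. A call has 1 to 5 rows; each row is the pose to reach, as a shift and turn from the pose commanded when the call began, along the tool's axes at that moment; what a row does not reach only later rows make up. A row lasts 1/10 s, in which the tool goes at most 50 mm and 8.59 degrees, less where a joint would pass 70% of its speed; a pose out of reach is approached as far as the arm can. A call with a gripper value outside its range is refused whole. The fingers move at their own pace and stop on an object; "grip_force" is the grip in N (left out, the last holds). Time passes only in rows, so rows that repeat a pose let the fingers close. It gives the time, the measured TCP pose, the force, the opening and the grip force at its end, in the units of the state.
- env.state(): the state, without advancing time (a new reading comes with each control period).
- cams.grab_frame(name): name is "scene" or "side" or "wrist"; returns the picture (400x640x3 uint8, blue, green, red); there is no depth.
- cams.get_calibration(name): a dict with "mtx" (3x3 intrinsics, pixels), "eye" and "attitude" of the camera in the world; the wrist camera has in their place "tool_from_camera" (4x4, takes a point from camera to tool coordinates, whose origin is the TCP and whose axes are the flange's). Camera axes: x right, y down, z forward; pixel columns grow to the right and rows downward; lengths in mm; the calibration is good to about 2 mm. A picture is of the moment at which its call begins: read the wrist's pose just before it. get_calibration takes no time and is no camera call.
- env.job_done(): hands the job in; it is judged then, once.
The state is a dict: "time_s": time; "qpos": joint angles; "qvel": joint speeds; "effort": joint torques, N m; "ee_pos": TCP position; "ee_rot": TCP orientation; "force": force on the tool from outside, world axes, zero at the start; "torque": the same for the moment, N m; "gripper_width": finger opening in mm; "gripper_force": force on a finger pad.
Only numpy, scipy, OpenCV 4.12 (cv2) and the standard library are available. Lean on these libraries where they do the work, as an engineer would, in place of code of your own. Each camera call takes 0.05 s, during which the arm holds its last target. There are 200 camera calls.

### The job

Close the light hood over the seedlings: its weight hangs on the ratchet, so wind the crank up a touch and leave it there to take the load off the pawl, then throw the pawl right over by its knob without forcing it. Then wind the crank backward and let the hood down gently until its weight rests on the seal of the black plinth, without screwing it down hard, and let go with the pawl still thrown over. Move the hood by the crank only, never by pushing on it, and leave everything else on the bench where it is.

Things in the scene. Friction and masses are not known exactly. Their poses are not given: they have to be found in the camera images.
- stand: Fixed lifting stand of the light hood: base plate, grey column, pinion housing; bolted down, in another place and slightly turned each time. Origin: on the bench under the column's centre. x points away from the robot, y to the robot's left (crank side; the hood hangs on the -y side), z up. The axle lies along y, 150 mm above the bench, 41 mm on the robot's side of the column's centre.
- axle (a point): Point on the axle's line level with the middle of the crank's handle, fixed to the stand: centre of the 70 mm circle (in the stand's x-z plane) on which crank_grip travels. At winder value w the handle lies at 150 degrees + w on it (stand's +x = 0 degrees, straight up = 90 degrees).
- crank_grip (a point): Middle of the crank's handle: black round sleeve, 23 mm across, 98 mm long, along the stand's y axis, standing out to +y, free all round. It spins freely on its pin: a gripper pinching it from above (closing along the stand's x) can keep pointing down while it goes round. The crank's flat arm is 55 mm away, on the column's side.
- winder (a joint): Turn of crank, axle and 100 mm ratchet wheel (12 hooked teeth, 0.52 rad each), rad; about 0 at the start. Positive winds the hood up (handle, when on top, goes towards the robot), negative lowers it; 1 rad = 30 mm of hood. Range -2.6 to 0.8. A stiff friction collar keeps it where it is let go: at the handle it takes 9 to 12 N to wind up and 1 to 5 N to wind down.
- pawl (a joint): Turn of the pawl, rad. About 0: lying in the teeth by its own weight, blocking backward turning. Positive: lifted; past about 0.85 it falls over by itself and stays on its stop at 1.3, clear of the wheel. The teeth are hooked: while a tooth bears on the pawl it is locked and must not be forced; once the winder has been turned up 0.15 to 0.45 rad and left there it lifts with under 2 N.
- pawl_knob (a point): Centre of the 20 mm black ball knob on the end of the pawl's upright stem (8 mm thick), free on all sides. Pawl in the teeth: the stem leans 20 degrees from upright towards the robot. Pushing the knob to the stand's +x lifts the pawl and throws it over to the far side: the stem then leans 55 degrees away from the robot, the knob 63 mm farther in +x and 20 mm lower.
- pawl_pivot (a point): Point on the pawl's pivot line, level with the knob, fixed to the stand: the knob travels round it at 55 mm in the stand's x-z plane.
- hood: White sheet-metal LED light hood, 240 x 270 x 140 mm, open below, 0.7 to 1.05 kg, on a steel bracket and a rack bar that slides up and down in the column. Origin: the same point as the stand's when the winder is at 0.
- hood_rim (a point): Centre of the hood's lower rim, 105 mm above the bench at winder 0. Below it a black plinth with a seedling tray and, on top, a rubber seal on which the rim comes to rest. The plinth's screw feet are set differently each time: the seal is 45 to 59 mm above the bench (winder -2.0 to -1.5 when the hood meets it) and gives only 1 to 2 mm, so it must be felt.
- petri: Bystander, to be left alone: stack of two closed clear culture dishes, 90 mm across, 29 mm high. Origin: centre of its underside.
- forceps: Bystander, to be left alone: fine steel forceps lying flat, 125 mm long. Origin: centre of its underside.
- pot: Bystander, to be left alone: black plastic plant pot, 66 mm across, 60 mm high. Origin: centre of its underside.
- tipbox: Bystander, to be left alone: box of pipette tips, 120 x 80 x 68 mm, clear lid. Origin: centre of its underside.
- reagent: Bystander, to be left alone: glass bottle, 56 mm across, 122 mm high, screw cap. Origin: centre of its underside.
- marker: Bystander, to be left alone: pen lying flat, 140 mm long. Origin: centre of its underside.
- labels: Bystander, to be left alone: small carton of white plant labels, 70 x 50 x 46 mm. Origin: centre of its underside.

How it is judged (in metres and radians):
On the way, in this order (a step that is already met when the one before it is completed fails the run):
1. the pawl is thrown over clear of the wheel while the hood is still up (value of joint pawl above 1 rad and value of joint winder above -0.15 rad), for 0.2 s.
2. the hood has been wound down onto the plinth's seal with the pawl out (value of joint pawl above 1 rad and value of joint winder below -1.3 rad and contact force between hood and anything else above 3 N), for 0.2 s.
At the end, for the whole second after the job is handed in: The pawl lies thrown over (turned more than 1.0 rad), the hood is wound down (winder below -1.3 rad) and at rest, pressing on the plinth's seal with 3 to 35 N (its own weight is 7 to 10 N) (all of step 2 and contact force between hood and anything else below 35 N and linear speed of hood below 0.005 m/s); the robot touches nothing.
It fails at once if the pawl is forced: dragged out of a tooth that still bears on it (over 8 N between pawl and wheel with the pawl lifting), or the wheel driven hard back against it (over 30 N; about 6 N at rest) ((value of joint pawl above 0.04 rad and contact force between pawl and winder above 8 N) or contact force between pawl and winder above 30 N).
It fails at once if the hood is screwed down hard on the seal (more than 50 N) (contact force between hood and anything else above 50 N).
It fails at once if the hood is let drop (faster than 0.12 m/s) (linear speed of hood above 0.12 m/s).
It fails at once if the robot pushes on the hood itself (more than 3 N) (contact force between any of the arm, the fingers and hood above 3 N).
It fails at once if a bystander is moved more than 3 cm (distance of any of petri, forceps, pot, tipbox, reagent, marker, labels from where it was at the start of the episode above 0.03 m).
It also fails if it takes over 61 s, if anything falls off the work surface, if the arm or the gripper's body presses on something with over 40 N, if the wrist force passes 120 N, or if a joint passes its speed limit or range.

## Working session

There is one attempt and no reset: what is moved stays moved. The work goes in short steps, Python scripts to look and compute and a tool call to move; the robot and the scene stay as the last step left them, time stands still between calls to the robot, and variables do not carry over. Pictures are saved under pics/ and viewed, at most 10 in all, crops included, and the job is handed in when it is done.

Besides the shell and the picture viewer there is one more tool, called after "Request:" by a JSON object that holds its "api" and its "payload", one argument or row to a line. apply_moves: Moves the arm, as the interface text tells. Its arguments: {"type":"object","properties":{"deltas":{"type":"array"},"grip_force":{"type":"number"}},"required":["deltas"]}

```bash
mkdir -p pics; ls
python3 - <<'E'
from workcell import env, cams
import cv2
s=env.state();print(s)
for n in("scene","side"):
    cv2.imwrite(f"pics/{n}0.png",cams.grab_frame(n));print(n,cams.get_calibration(n))
print(cams.get_calibration("wrist"))
E
```

```text
pics
{'time_s': 0.0, 'qpos': array([-7.53435951e+01,  1.83527783e+01,  8.97061208e+01, -6.74659881e-04,
        7.20441695e+01, -1.14500273e+00]), 'qvel': array([ 0.02033575, -0.07450727, -0.03087004,  0.10450312,  0.03688584,
        0.00908235]), 'effort': array([-2.27105964e-03, -4.12461734e+01, -2.31975228e+01,  7.23268348e-02,
        4.58121684e-02, -1.53361298e-04]), 'ee_pos': array([ 156.44357449, -552.74651736,  192.91085172]), 'ee_rot': array([-1.79896939e+02, -1.41829612e-03,  1.58016149e+01]), 'force': array([-0.99837047,  0.18931481, -0.02908607]), 'torque': array([-0.00489118,  0.04226701,  0.06792243]), 'gripper_force': 0.0, 'gripper_width': 90.88979058899471}
scene {'mtx': array([[417.93601735,   0.        , 318.59088571],
       [  0.        , 417.93601735, 202.79842508],
       [  0.        ,   0.        ,   1.        ]]), 'eye': array([1322.73095107,  461.94195364, 1159.87318672]), 'attitude': array([-1.38014053e+02, -8.25133604e-02,  1.22017900e+02])}
side {'mtx': array([[361.4285923,   0.       , 322.2529947],
       [  0.       , 361.4285923, 195.0320688],
       [  0.       ,   0.       ,   1.       ]]), 'eye': array([-84.95944727, 455.96396425, 840.74430907]), 'attitude': array([-129.70902665,   -1.12248447, -127.08525116])}
{'mtx': array([[304.09307524,   0.        , 319.82377285],
       [  0.        , 304.09307524, 198.59596905],
       [  0.        ,   0.        ,   1.        ]]), 'tool_from_camera': array([[ 1.33084392e-04, -9.62502846e-01, -2.71271550e-01,
         7.69258989e+01],
       [ 9.99999310e-01,  4.44817432e-04, -1.08766933e-03,
         7.51505249e-02],
       [ 1.16755114e-03, -2.71271218e-01,  9.62502241e-01,
        -1.90551695e+02],
       [ 0.00000000e+00,  0.00000000e+00,  0.00000000e+00,
         1.00000000e+00]])}
```

View pics/scene0.png

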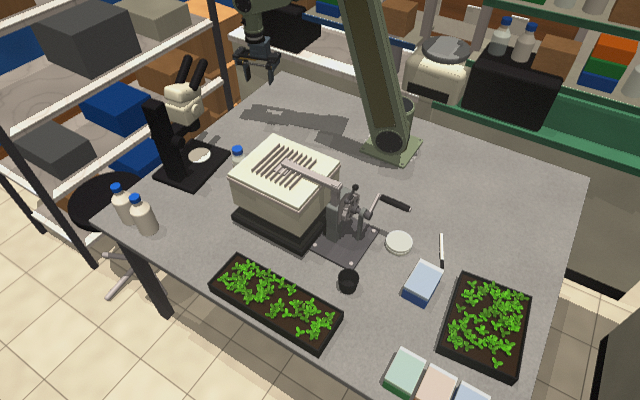

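View pics/side0.png

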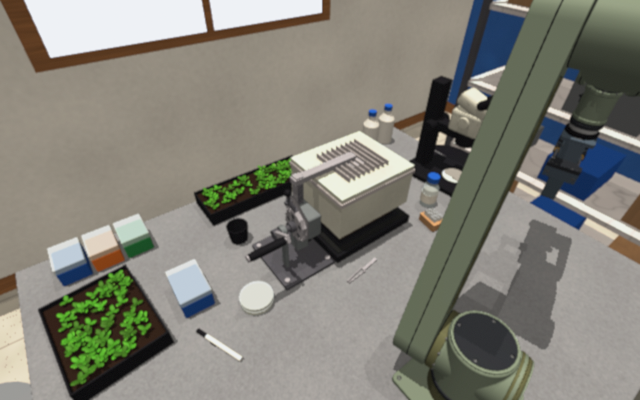

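The scene view shows the crank handle at about (395,203), the pawl knob near (354,190) and the petri dish at (399,242). The side view shows the handle at about (265,248). Next I'll enlarge both.

```bash
cat > h.py <<'E'
import numpy as np
from scipy.spatial.transform import Rotation as Ro
from workcell import env,cams
def cam(n,st=None):
    c=cams.get_calibration(n)
    if n!="wrist": return c["mtx"],Ro.from_euler('xyz',c["attitude"],degrees=True).as_matrix(),np.array(c["eye"])
    T=c["tool_from_camera"];R=Ro.from_euler('xyz',st["ee_rot"],degrees=True).as_matrix()
    return c["mtx"],R@T[:3,:3],R@T[:3,3]+st["ee_pos"]
def ray(C,uv):
    K,R,e=C;d=R@np.linalg.solve(K,[uv[0],uv[1],1]);return e,d/np.linalg.norm(d)
def plane(C,uv,z):
    e,d=ray(C,uv);return e+d*(z-e[2])/d[2]
def proj(C,p):
    K,R,e=C;q=K@(R.T@(np.asarray(p,float)-e));return q[:2]/q[2]
def tri(C1,u1,C2,u2):
    A=0;b=0;L=[ray(C1,u1),ray(C2,u2)]
    for e,d in L:
        P=np.eye(3)-np.outer(d,d);A=A+P;b=b+P@e
    x=np.linalg.solve(A,b);return x,[np.linalg.norm(np.cross(x-e,d)) for e,d in L]
E
python3 - <<'E'
import cv2,numpy as np
a=cv2.imread("pics/scene0.png")[165:275,305:425];b=cv2.imread("pics/side0.png")[160:300,225:345]
f=lambda i,k:cv2.resize(i,None,fx=k,fy=k,interpolation=cv2.INTER_CUBIC)
a=f(a,400/120);b=f(b,400/120)
o=np.zeros((480,800,3),np.uint8);o[:a.shape[0],:400]=a;o[:b.shape[0],400:]=b
cv2.imwrite("pics/crop0.png",o)
E
```

```text
(no output)
```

View pics/crop0.png

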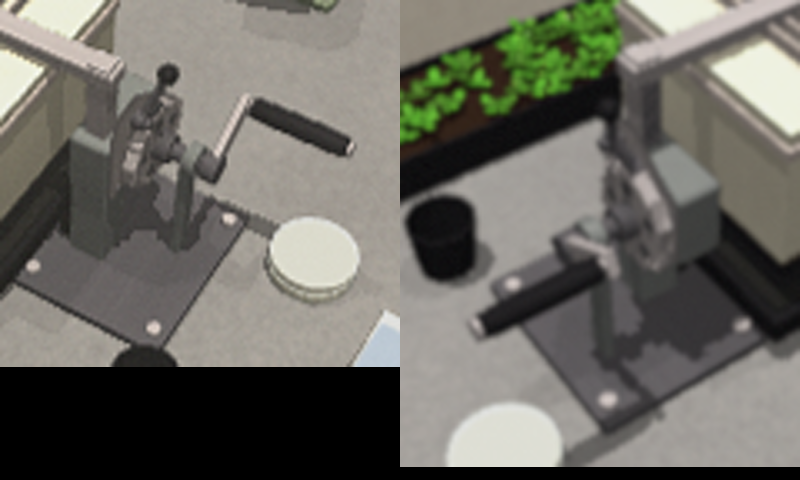

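The crop shows the knob at scene (355.1,187.2) and side (287.4,191.5). The handle ends are at scene (381,197) and (409.5,209), and side (285,242.5) and (249,258). Three base bolts are also visible in each view.

Run:
```python
from h import *
np.set_printoptions(precision=1,suppress=True)
S=cam("scene");D=cam("side")
for n,a,b in [("knob",(355.1,187.2),(287.4,191.5)),("tip",(409.4,209.1),(249,257.8)),("in",(380.9,197.1),(285,242.5)),("boltN+",(373.7,230.4),(287.1,279.7)),("boltF+",(350.9,263.1),(258.9,245.2))]:
    print(n,*tri(S,a,D,b))
print("boltF-",plane(S,(314.9,244.5),10),"boltN-",plane(D,(327.6,257.5),10))
print("petri",plane(S,(399.3,241),15),plane(D,(256,296),15),"pot",plane(S,(348,276),60))
```

```text
knob [525.4  92.3 262.7] [np.float64(1.7489492056323148), np.float64(1.7489492056322817)]
tip [452.3 249.1 187. ] [np.float64(1.453231367327042), np.float64(1.4532313673269444)]
in [448.7 151.4 181.1] [np.float64(0.14862887468338587), np.float64(0.14862887468323807)]
boltN+ [458.7 148.   19.1] [np.float64(1.1178618870172408), np.float64(1.1178618870172463)]
boltF+ [618.1 146.6  17.6] [np.float64(0.7848786960796068), np.float64(0.7848786960796833)]
boltF- [612.7   5.1  10. ] boltN- [461.7   2.4  10. ]
petri [450.6 242.8  15. ] [465.8 240.8  15. ] pot [690.2 174.4  60. ]
```

```bash
cat >> h.py <<'E'
def to(p,yaw):
    s=env.state();R=Ro.from_euler('xyz',s["ee_rot"],degrees=True).as_matrix()
    d=R.T@(np.array(p)-s["ee_pos"])/1000
    dy=(s["ee_rot"][2]-yaw+180)%360-180
    print("t",round(s["time_s"],2),"delta",d.round(4),"roll",round(np.radians(dy),4))
E
python3 - <<'E'
from h import *
to((156.4,-552.7,340),15.8);to((450,215,340),89)
S=cam("scene");D=cam("side");print(tri(S,(340,184.5),D,(294,178)))
E
```

```text
t 0.1 delta [-0.     -0.0003 -0.147 ] roll -0.0
t 0.1 delta [ 0.4915 -0.6591 -0.1459] roll -1.2776
(array([550.15888143,  54.63761291, 274.32652647]), [np.float64(0.8677150029850976), np.float64(0.8677150029851209)])
```

Request:
{"api": "apply_moves", "payload": {
  "deltas": [
    [0,0,-0.05,0,1],
    [0,0,-0.1,0,1],
    [0,0,-0.147,0,1]
  ]
}}

```text
time_s: 0.4
ee_pos: [156.5, -552.9, 342.3]
ee_rot: [-180.0, 0.0, 15.8]
force: [-0.4, -0.5, -0.3]
gripper_width: 90.9
gripper_force: 0.0
```

Request:
{"api": "apply_moves", "payload": {
  "deltas": [
    [0.029,-0.04,0,0,1],
    [0.058,-0.08,0,0,1],
    [0.088,-0.118,0,0,1],
    [0.118,-0.158,0,0,1],
    [0.146,-0.198,0,0,1]
  ]
}}

```text
time_s: 0.9
ee_pos: [243.4, -320.9, 340.4]
ee_rot: [-180.0, -0.0, 15.8]
force: [0.2, -0.7, -0.1]
gripper_width: 91.2
gripper_force: 0.0
```

Request:
{"api": "apply_moves", "payload": {
  "deltas": [
    [0.029,-0.04,0,0,1],
    [0.058,-0.08,0,0,1],
    [0.088,-0.118,0,0,1],
    [0.118,-0.158,0,0,1],
    [0.146,-0.198,0,0,1]
  ]
}}

```text
time_s: 1.4
ee_pos: [329.7, -90.8, 340.6]
ee_rot: [180.0, -0.0, 15.8]
force: [1.2, 0.3, 0.3]
gripper_width: 91.1
gripper_force: 0.0
```

Request:
{"api": "apply_moves", "payload": {
  "deltas": [
    [0.029,-0.04,0,0,1],
    [0.058,-0.08,0,0,1],
    [0.088,-0.118,0,0,1],
    [0.118,-0.158,0,0,1],
    [0.146,-0.198,0,0,1]
  ]
}}

```text
time_s: 1.9
ee_pos: [416.4, 139.7, 340.4]
ee_rot: [180.0, 0.0, 15.8]
force: [1.0, -1.0, -0.0]
gripper_width: 91.2
gripper_force: 0.0
```

Request:
{"api": "apply_moves", "payload": {
  "deltas": [
    [0.027,-0.033,0,-0.149,1],
    [0.053,-0.065,0,-0.298,1],
    [0.053,-0.065,0,-0.447,1],
    [0.053,-0.065,0,-0.596,1],
    [0.053,-0.065,0,-0.745,1]
  ]
}}

```text
time_s: 2.4
ee_pos: [449.4, 215.0, 339.9]
ee_rot: [-180.0, 0.1, 58.9]
force: [-0.7, 0.1, 0.4]
gripper_width: 91.3
gripper_force: 0.0
```

Request:
{"api": "apply_moves", "payload": {
  "deltas": [
    [0,0,0,-0.149,1],
    [0,0,0,-0.298,1],
    [0,0,0,-0.447,1],
    [0,0,0,-0.532,1],
    [0,0,0,-0.532,1]
  ]
}}

```text
time_s: 2.9
ee_pos: [449.3, 214.4, 340.3]
ee_rot: [-180.0, 0.0, 89.0]
force: [0.4, -0.5, 0.6]
gripper_width: 91.4
gripper_force: 0.0
```

Run:
```python
from h import *
import cv2,pickle
s=env.state();print(s["ee_pos"],s["ee_rot"],s["time_s"],s["force"])
im=cams.grab_frame("wrist");cv2.imwrite("pics/w1.png",im);pickle.dump(s,open("w1.pkl","wb"))
```

```text
[449.34137614 214.42357388 340.30344062] [-1.79950649e+02  3.12143980e-02  8.89561387e+01] 2.9 [ 0.44095601 -0.51126267  0.64610198]
```

View pics/w1.png

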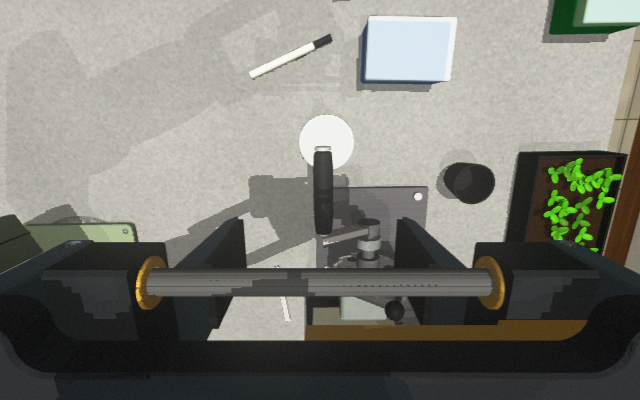

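The wrist view shows the handle from (322,151) to (324,236), the knob at (396,311), and the petri dish at (327,142) below the handle's end.

Run:
```python
from h import *
import pickle
np.set_printoptions(precision=1,suppress=True)
s=pickle.load(open("w1.pkl","rb"));W=cam("wrist",s);S=cam("scene");D=cam("side")
print(plane(W,(322.5,151),185),plane(W,(324,236),185),"knob",plane(W,(396,311),262))
print(tri(W,(322.5,151),S,(409.4,209.1)),tri(W,(322.5,151),D,(249,257.8)))
print(tri(W,(396,311),S,(355.1,187.2)),tri(W,(396,311),D,(287.4,191.5)))
print("bolt",plane(W,(418,197),12))
to((452,202,166),90)
```

```text
[453.1 249.8 185. ] [453.3 146.3 185. ] knob [525.4  94.5 262. ]
(array([453. , 250.4, 187.3]), [np.float64(0.3060543152164221), np.float64(0.306054315216436)]) (array([452.8, 248.8, 186.9]), [np.float64(1.2320941659663975), np.float64(1.23209416596636)])
(array([525.5,  93.9, 261.6]), [np.float64(0.24694483966542707), np.float64(0.24694483966525055)]) (array([526.1,  91.7, 261.4]), [np.float64(1.9617700207877082), np.float64(1.961770020787726)])
bolt [621.7 145.1  12. ]
t 2.95 delta [-0.   0.   0.2] roll -0.0198
```

Request:
{"api": "apply_moves", "payload": {
  "deltas": [
    [-0.006,0.002,0.045,0,1],
    [-0.0115,0.0035,0.09,0,1],
    [-0.0115,0.0035,0.13,0,1],
    [-0.0115,0.0035,0.16,0,1],
    [-0.0115,0.0035,0.173,0,1]
  ],
  "grip_force": 20
}}

```text
time_s: 3.45
ee_pos: [450.8, 202.0, 164.4]
ee_rot: [-179.7, 0.1, 88.8]
force: [0.9, 0.7, -0.0]
gripper_width: 91.4
gripper_force: 0.0
```

Request:
{"api": "apply_moves", "payload": {
  "deltas": [
    [0,0,0,0,0],
    [0,0,0,0,-0.3],
    [0,0,0,0,-0.6],
    [0,0,0,0,-1],
    [0,0,0,0,-1]
  ],
  "grip_force": 20
}}

```text
time_s: 3.95
ee_pos: [453.3, 203.2, 168.5]
ee_rot: [179.9, -0.0, 89.0]
force: [-0.5, 0.5, -0.4]
gripper_width: 53.8
gripper_force: 0.0
```

Request:
{"api": "apply_moves", "payload": {
  "deltas": [
    [0,0,0,0,-1],
    [0,0,0,0,-1],
    [0,0,0,0,-1],
    [0,0,0,0,-1],
    [0,0,0,0,-1]
  ],
  "grip_force": 20
}}

```text
time_s: 4.45
ee_pos: [452.6, 203.0, 167.7]
ee_rot: [-180.0, 0.0, 89.0]
force: [-1.0, 0.3, 0.5]
gripper_width: 21.1
gripper_force: 19.4
```

Request:
{"api": "apply_moves", "payload": {
  "deltas": [
    [0,-0.0016,0.003,0,-1],
    [0,-0.0032,0.0062,0,-1],
    [0,-0.0046,0.0095,0,-1],
    [0,-0.0058,0.0128,0,-1],
    [0,-0.0068,0.0161,0,-1]
  ],
  "grip_force": 35
}}

```text
time_s: 4.95
ee_pos: [446.6, 203.1, 153.4]
ee_rot: [179.9, -0.0, 89.0]
force: [-2.4, -1.8, 11.9]
gripper_width: 20.4
gripper_force: 35.2
```

Request:
{"api": "apply_moves", "payload": {
  "deltas": [
    [0,-0.0006,0.002,0,-1],
    [0,-0.0009,0.0034,0,-1],
    [0,-0.0009,0.0034,0,-1]
  ]
}}

```text
time_s: 5.25
ee_pos: [445.6, 203.0, 149.7]
ee_rot: [179.9, -0.0, 89.0]
force: [-1.9, -1.3, 9.9]
gripper_width: 20.3
gripper_force: 34.9
```

Request:
{"api": "apply_moves", "payload": {
  "deltas": [
    [0,0,0,0,0.2],
    [0,0,0,0,0.2],
    [0,0,0,0,0.2],
    [0,0,0,0,0.2],
    [0,0,0,0,0.2]
  ]
}}

```text
time_s: 5.75
ee_pos: [445.1, 203.1, 148.0]
ee_rot: [-180.0, 0.0, 89.0]
force: [-0.3, -0.5, 0.2]
gripper_width: 54.5
gripper_force: 0.0
```

Request:
{"api": "apply_moves", "payload": {
  "deltas": [
    [0,0,-0.03,0,0.2],
    [0,0,-0.075,0,0.2],
    [0,0,-0.12,0,-1],
    [0,0,-0.15,0,-1],
    [0,0,-0.15,0,-1]
  ]
}}

```text
time_s: 6.25
ee_pos: [447.4, 204.1, 302.9]
ee_rot: [179.5, -0.2, 89.0]
force: [-0.4, 0.2, 0.3]
gripper_width: 33.5
gripper_force: 0.0
```

Run:
```python
from h import *
import cv2,pickle
s=env.state();print(s["ee_pos"],s["ee_rot"],s["time_s"],s["force"])
im=cams.grab_frame("wrist");pickle.dump(s,open("w2.pkl","wb"));sc=cams.grab_frame("scene")[165:275,305:425]
o=np.zeros((600,800,3),np.uint8);o[:400,:640]=im;c=cv2.resize(sc,(240,220),interpolation=cv2.INTER_CUBIC);o[380:600,560:]=c
cv2.imwrite("pics/w2.png",o)
to((490,93,300),90)
```

```text
[447.3646227  204.09225273 302.91734438] [179.48444346  -0.23096265  88.97050484] 6.25 [-0.37401512  0.23894482  0.30218779]
t 6.35 delta [-0.1093  0.0468 -0.0017] roll -0.018
```

View pics/w2.png

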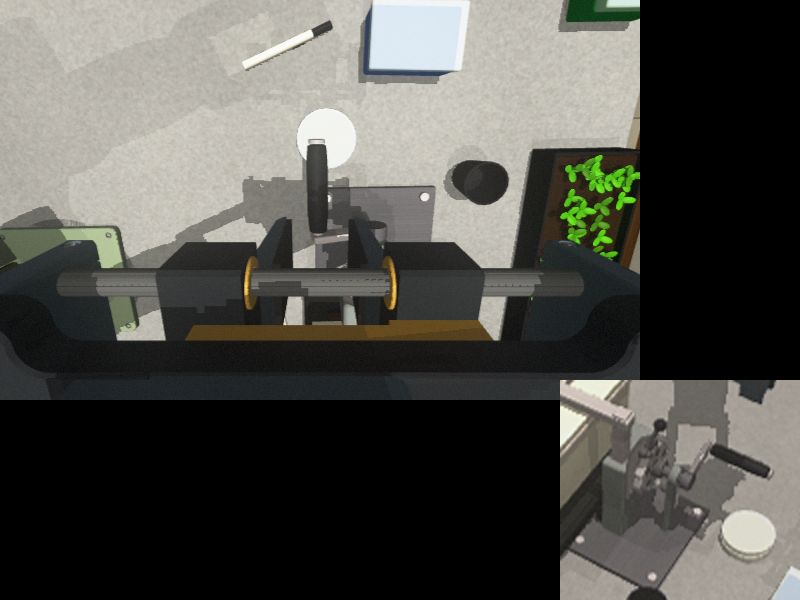

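The crank now sits lower: the handle runs from (317,142) to (317,235) in the wrist view, with its tip at about (410.5,212) in the scene view. I'll check how far it was wound up, then move beside the knob.

Run:
```python
from h import *
import pickle
s=pickle.load(open("w2.pkl","rb"));W=cam("wrist",s);S=cam("scene")
print(tri(W,(317,142),S,(410.5,212)),plane(W,(317,235),167))
```

```text
(array([446.48179193, 253.40925971, 169.5327596 ]), [np.float64(1.2309822802912527), np.float64(1.230982280291274)]) [444.49401329 146.17694008 167.        ]
```

Request:
{"api": "apply_moves", "payload": {
  "deltas": [
    [-0.04,0.015,0,0,-1],
    [-0.08,0.03,0,0,-1],
    [-0.11,0.041,0,0,-1],
    [-0.11,0.041,0,0,-1],
    [-0.11,0.041,0,0,-1]
  ]
}}

```text
time_s: 6.85
ee_pos: [483.5, 92.0, 296.5]
ee_rot: [-179.8, 0.0, 88.9]
force: [-0.5, 0.7, 0.2]
gripper_width: 0.5
gripper_force: 0.0
```

Request:
{"api": "apply_moves", "payload": {
  "deltas": [
    [0,0,0.02,0,-1],
    [0,0,0.042,0,-1],
    [0,0.007,0.043,0,-1],
    [0,0.014,0.043,0,-1],
    [0,0.021,0.043,0,-1]
  ]
}}

```text
time_s: 7.35
ee_pos: [506.4, 92.7, 256.2]
ee_rot: [179.9, -0.0, 89.0]
force: [0.4, 0.1, 0.7]
gripper_width: 0.3
gripper_force: 0.0
```

Request:
{"api": "apply_moves", "payload": {
  "deltas": [
    [0,0.004,0,0,-1],
    [0,0.008,0,0,-1],
    [0,0.012,0,0,-1],
    [0,0.012,0,0,-1]
  ]
}}

```text
time_s: 7.75
ee_pos: [517.7, 91.7, 255.3]
ee_rot: [180.0, 0.0, 89.0]
force: [-0.3, 0.0, 0.0]
gripper_width: 0.2
gripper_force: 0.0
```

Request:
{"api": "apply_moves", "payload": {
  "deltas": [
    [0,0.006,0,0,-1],
    [0,0.012,0,0,-1],
    [0,0.018,0,0,-1],
    [0,0.024,0,0,-1],
    [0,0.03,0,0,-1]
  ]
}}

```text
time_s: 8.25
ee_pos: [547.8, 91.2, 255.2]
ee_rot: [-180.0, 0.0, 89.0]
force: [-0.5, -0.2, 0.3]
gripper_width: 0.4
gripper_force: 0.0
```

Request:
{"api": "apply_moves", "payload": {
  "deltas": [
    [0,0.006,0,0,-1],
    [0,0.012,0,0,-1],
    [0,0.016,0,0,-1],
    [0,0.016,0,0,-1]
  ]
}}

```text
time_s: 8.65
ee_pos: [563.7, 90.9, 255.0]
ee_rot: [-180.0, 0.0, 89.0]
force: [-0.6, 0.3, -0.6]
gripper_width: 0.2
gripper_force: 0.0
```

Run:
```python
from h import *
import cv2,pickle
c=cams.grab_frame("scene")[155:275,305:425];d=cams.grab_frame("side")[160:280,225:345]
cv2.imwrite("pics/p1.png",cv2.resize(np.hstack([c,d]),(800,400),interpolation=cv2.INTER_CUBIC))
```

```text
(no output)
```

View pics/p1.png

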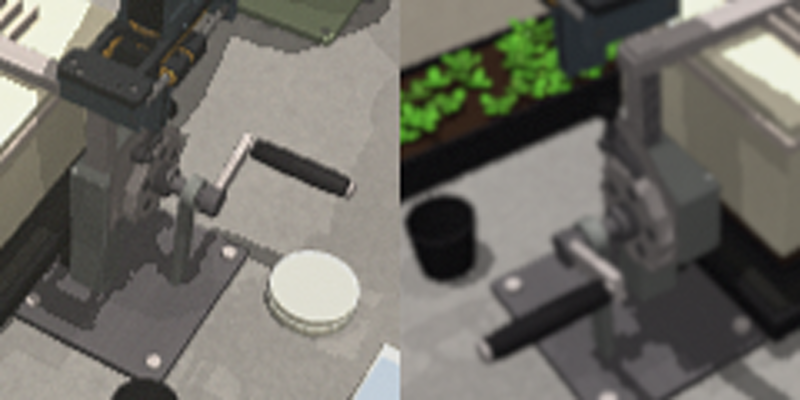

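The gripper hides the knob here, though the knob has left its old place at (608,105) in the side view. I'll back off towards the crank and look again.

Request:
{"api": "apply_moves", "payload": {
  "deltas": [
    [0,0,-0.04,0,-1],
    [0.02,-0.02,-0.05,0,-0.5],
    [0.06,-0.06,-0.05,0,0],
    [0.09,-0.095,-0.05,0,0.2],
    [0.112,-0.119,-0.05,0,0.2]
  ]
}}

```text
time_s: 9.25
ee_pos: [443.8, 206.3, 305.6]
ee_rot: [-180.0, -0.0, 89.0]
force: [-0.2, -0.0, -0.1]
gripper_width: 29.6
gripper_force: 0.0
```

Run:
```python
from h import *
import cv2,pickle
s=env.state();print(s["ee_pos"])
c=cams.grab_frame("scene")[155:275,305:425];d=cams.grab_frame("side")[160:280,225:345]
cv2.imwrite("pics/p2.png",cv2.resize(np.hstack([c,d]),(800,400),interpolation=cv2.INTER_CUBIC))
to((446,203,149),90)
```

```text
[443.76011468 206.33426692 305.61083648]
t 9.35 delta [-0.0045  0.003   0.157 ] roll -0.0133
```

View pics/p2.png

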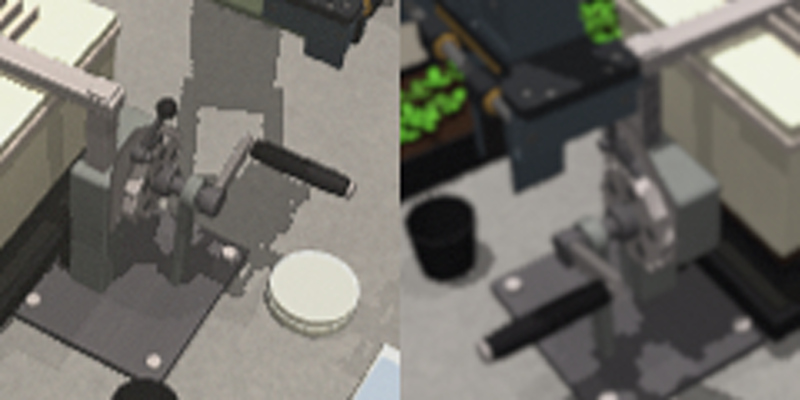

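The knob is back at its original place, scene (355,187), so the push slipped past it. I'll check the geometry before trying again.

Run:
```python
from h import *
import cv2
S=cam("scene")
for p in [(525.5,93,262),(588,93,242),(563.7,91,255),(563.7,75,255),(563.7,107,255),(550,91,255),(525,93,245)]: print(p,proj(S,p))
im=cv2.imread("pics/p2.png")[:, :400]
m=(im.max(2)<55).astype(np.uint8);n,_,st,ce=cv2.connectedComponentsWithStats(m)
for i in range(1,n):
    if st[i,4]>60: print(ce[i]*.3+[305,155],st[i]*.3)
to((525,93,306),89)
```

```text
(525.5, 93, 262) [354.87415713 187.05535201]
(588, 93, 242) [344.21267382 204.71173092]
(563.7, 91, 255) [347.90529405 196.31398075]
(563.7, 75, 255) [343.20072086 194.21467915]
(563.7, 107, 255) [352.65319702 198.4326172 ]
(550, 91, 255) [350.16490247 193.45275276]
(525, 93, 245) [354.58271708 190.87391313]
[403.24896836 159.35371389] [ 79.5   0.   35.4  12.9 436.2]
[402.0100346  169.88425606] [ 89.7   7.8  14.1  12.6 173.4]
[354.79407115 187.943083  ] [47.4 30.3  5.4  6.6 75.9]
[393.54172308 205.01489231] [ 75.3  42.6  29.4  16.2 487.5]
[315.66658012 229.36606083] [   0.    50.7   21.6   47.1 1617.6]
[370.653125  216.3828125] [63.6 57.6  3.9  7.2 19.2]
[348.22704136 272.29490986] [ 34.2 113.4  18.6   6.6 282.9]
t 9.35 delta [-0.1132  0.0835 -0.0002] roll 0.0041
```

Run:
```python
import cv2,numpy as np
a=cv2.imread("pics/p1.png")[:, :400];b=cv2.imread("pics/p2.png")[:, :400]
i=np.hstack([x[60:220,70:230] for x in (a,b)]);i=np.clip(i.astype(float)*1.6,0,255).astype(np.uint8)
cv2.imwrite("pics/p3.png",cv2.resize(i,(800,400),interpolation=cv2.INTER_CUBIC))
```

```text
(no output)
```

View pics/p3.png

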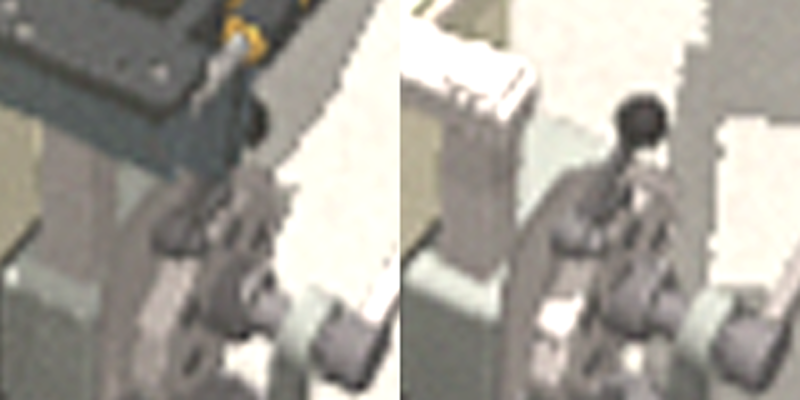

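In p1 the knob sits untouched behind the finger. I'll redo it deeper, with half-open fingers straddling the knob and moving slowly.

Request:
{"api": "apply_moves", "payload": {
  "deltas": [
    [-0.035,0.025,0,0,0.1],
    [-0.07,0.05,0,0,0.1],
    [-0.105,0.075,0,0,0.1],
    [-0.113,0.0815,0,0,0.1],
    [-0.113,0.0815,0,0,0.1]
  ]
}}

```text
time_s: 9.85
ee_pos: [526.4, 89.1, 304.8]
ee_rot: [-180.0, 0.0, 88.8]
force: [0.0, -0.5, 0.7]
gripper_width: 50.1
gripper_force: 0.0
```

Request:
{"api": "apply_moves", "payload": {
  "deltas": [
    [0,0,0,0,0.1],
    [0,0,0.02,0,0.1],
    [0,0,0.04,0,0.1],
    [0,0,0.064,0,0.1],
    [0,0,0.064,0,0.1]
  ]
}}

```text
time_s: 10.35
ee_pos: [522.8, 91.6, 238.6]
ee_rot: [-179.6, 0.0, 89.1]
force: [0.5, 0.7, -0.4]
gripper_width: 50.1
gripper_force: 0.0
```

Request:
{"api": "apply_moves", "payload": {
  "deltas": [
    [0,0.006,0,0,0.1],
    [0,0.012,0,0,0.1],
    [0,0.018,0,0,0.1],
    [0,0.023,0,0,0.1],
    [0,0.026,0,0,0.1]
  ]
}}

```text
time_s: 10.85
ee_pos: [552.5, 90.2, 241.5]
ee_rot: [180.0, -0.0, 89.0]
force: [-0.3, 0.9, 0.3]
gripper_width: 50.0
gripper_force: 0.1
```

Request:
{"api": "apply_moves", "payload": {
  "deltas": [
    [0,0.005,0,0,0.1],
    [0,0.01,0,0,0.1],
    [0,0.015,0,0,0.1],
    [0,0.02,0,0,0.1],
    [0,0.025,0,0,0.1]
  ]
}}

```text
time_s: 11.35
ee_pos: [577.1, 89.7, 241.2]
ee_rot: [-180.0, 0.0, 89.0]
force: [-0.1, -0.5, -0.4]
gripper_width: 50.1
gripper_force: 0.0
```

Run:
```python
from h import *
import cv2
c=cams.grab_frame("scene")[155:235,315:395]
cv2.imwrite("pics/p4.png",cv2.resize(c,(600,600),interpolation=cv2.INTER_CUBIC))
print(env.state()["force"])
```

```text
[ 1.79561582  0.00234072 -0.02516979]
```

View pics/p4.png

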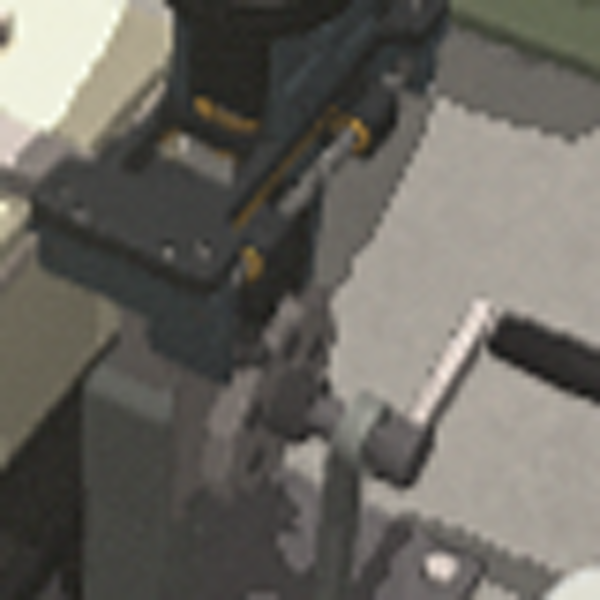

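The gripper covers the knob's old place at (300,240) in this crop, so I can't see it. I'll finish the push and check with a colour mask after lifting straight up.

Request:
{"api": "apply_moves", "payload": {
  "deltas": [
    [0,0.006,0,0,0.1],
    [0,0.012,0,0,0.1],
    [0,0.018,0,0,0.1],
    [0,0.022,0,0,0.1],
    [0,0.022,0,0,0.1]
  ]
}}

```text
time_s: 11.9
ee_pos: [599.2, 89.3, 241.0]
ee_rot: [-180.0, 0.0, 89.0]
force: [-0.6, -0.6, 0.9]
gripper_width: 50.4
gripper_force: 0.0
```

Request:
{"api": "apply_moves", "payload": {
  "deltas": [
    [0,0,-0.04,0,0.1],
    [0,0,-0.07,0,0.1],
    [0.03,-0.03,-0.07,0,0.1],
    [0.065,-0.075,-0.07,0,0.1],
    [0.1,-0.11,-0.07,0,0.1]
  ]
}}

```text
time_s: 12.4
ee_pos: [493.6, 187.1, 311.4]
ee_rot: [180.0, -0.0, 88.9]
force: [0.5, -0.1, 0.7]
gripper_width: 50.1
gripper_force: 0.0
```

```bash
cat > chk.py <<'E'
from h import *
import cv2
for n in("scene","side"):
    C=cam(n);im=cams.grab_frame(n);im4=cv2.resize(im,None,fx=4,fy=4,interpolation=cv2.INTER_CUBIC)
    for t,p in(("in",(525.5,93,262)),("over",(588,93,242))):
        u=proj(C,p);x,y=(u*4).astype(int);q=im4[y-40:y+40,x-40:x+40];m=(q.max(2)<60)
        ys,xs=np.nonzero(m);print(n,t,u.round(1),"dark frac within 8px4:",m[32:48,32:48].mean().round(2),"patch mean",q[32:48,32:48].mean((0,1)).round(), "centroid",(xs.mean()/4-10).round(1) if len(xs) else None,(ys.mean()/4-10).round(1) if len(xs) else None,len(xs))
s=env.state();print(s["ee_pos"],s["time_s"])
E
python3 chk.py
```

```text
scene in [354.9 187.1] dark frac within 8px4: 0.0 patch mean [ 95. 101. 104.] centroid -4.7 8.1 18
scene over [344.2 204.7] dark frac within 8px4: 0.92 patch mean [48. 50. 52.] centroid 2.0 1.0 694
side in [286.6 192.3] dark frac within 8px4: 0.82 patch mean [33. 32. 33.] centroid -1.9 -2.6 2748
side over [274.2 186. ] dark frac within 8px4: 0.96 patch mean [32. 34. 33.] centroid -1.3 0.1 5156
[491.05801559 189.90315437 312.27710041] 12.5
```

Request:
{"api": "apply_moves", "payload": {
  "deltas": [
    [0.01,-0.03,0,0,0.5],
    [0.012,-0.045,0.02,0,0.5],
    [0.012,-0.045,0.065,0,0.5],
    [0.012,-0.045,0.11,0,0.5],
    [0.012,-0.045,0.15,0,0.5]
  ]
}}

```text
time_s: 13.0
ee_pos: [450.1, 199.0, 159.7]
ee_rot: [180.0, 0.0, 89.0]
force: [0.3, 0.3, 0.1]
gripper_width: 68.1
gripper_force: 0.0
```

Run:
```python
from h import *
import cv2
b=cv2.resize(cv2.imread("pics/p2.png")[:, :400],(120,120),interpolation=cv2.INTER_AREA)
c=cams.grab_frame("scene")[155:275,305:425]
d=cv2.absdiff(b,c).max(2);C=(c.max(2)<62)&(b.max(2)>70);C[:20]=0
n,_,st,ce=cv2.connectedComponentsWithStats(C.astype(np.uint8))
for i in range(1,n):
    if st[i,4]>6: print(ce[i]+[305,155],st[i])
to((445.5,203,149),89)
```

```text
[395.00204918 187.17213115] [ 70  20  45  29 488]
[343.76666667 205.1       ] [36 47  7  7 30]
[389.08510638 208.59574468] [79 50 11  8 47]
t 13.05 delta [ 0.006  -0.0003  0.0043] roll -0.0006
```

The knob now shows at scene (343.8,205.1), matching the thrown-over prediction. I'll grip the handle again.

Request:
{"api": "apply_moves", "payload": {
  "deltas": [
    [0.006,0,0.004,0,-1],
    [0.006,0,0.004,0,-1],
    [0.006,0,0.004,0,-1],
    [0.006,0,0.004,0,-1],
    [0.006,0,0.004,0,-1]
  ],
  "grip_force": 30
}}

```text
time_s: 13.55
ee_pos: [451.1, 205.8, 158.5]
ee_rot: [179.9, -0.1, 89.0]
force: [-0.3, 0.2, -0.0]
gripper_width: 31.2
gripper_force: 0.0
```

Request:
{"api": "apply_moves", "payload": {
  "deltas": [
    [0,0,0,0,-1],
    [0,0,0,0,-1],
    [0,0,0,0,-1]
  ]
}}

```text
time_s: 13.85
ee_pos: [450.5, 205.7, 158.5]
ee_rot: [179.9, -0.0, 89.0]
force: [0.0, -0.3, 6.8]
gripper_width: 7.2
gripper_force: 3.3
```

Request:
{"api": "apply_moves", "payload": {
  "deltas": [
    [0,0,0,0,0.6],
    [0,0,0,0,0.6],
    [0,0,0,0,0.6],
    [0,0,-0.05,0,0.6],
    [0,0,-0.1,0,0.6]
  ]
}}

```text
time_s: 14.35
ee_pos: [449.1, 205.0, 256.7]
ee_rot: [-179.7, 0.1, 89.0]
force: [1.7, 0.0, 0.3]
gripper_width: 44.4
gripper_force: 0.0
```

Run:
```python
from h import *
import cv2
s=env.state();W=cam("wrist",s);print(s["ee_pos"],s["ee_rot"])
w=cams.grab_frame("wrist");cv2.imwrite("pics/w5.png",w)
for n,im,x0,y0,x1,y1 in(("wrist",w,270,110,380,262),("scene",cams.grab_frame("scene"),370,180,425,235),("side",cams.grab_frame("side"),235,220,300,275)):
    m=(im[y0:y1,x0:x1].max(2)<62).astype(np.uint8)
    k,_,st,ce=cv2.connectedComponentsWithStats(m)
    for i in range(1,k):
        if st[i,4]>25: print(n,(ce[i]+[x0,y0]).round(1),st[i]+np.array([x0,y0,0,0,0]))
```

```text
[449.05974681 204.96757386 256.70170383] [-1.79725455e+02  1.21360723e-01  8.89624565e+01]
wrist [316.7 215.4] [ 305  165   25   87 1483]
wrist [276.1 240.6] [270 217  14  45 567]
wrist [367.5 240.8] [356 217  24  45 961]
scene [398.3 182.9] [392 180  14   9  85]
scene [394.5 205.1] [380 198  30  16 190]
side [240.5 231.5] [235 220  13  24 283]
side [266.6 223.5] [261 220  14  10 107]
side [279.6 256.9] [251 228  49  47 657]
side [273.7 235.4] [272 231   5   9  29]
```

Run:
```python
from h import *
import cv2
s=env.state();W=cam("wrist",s);S=cam("scene")
im=cv2.imread("pics/w5.png")
for r in(170,180,190,200,210,220,230):
    xs=np.nonzero(im[r,295:340].max(1)<75)[0]+295;print(r,xs.min(),xs.max(),end="; ")
for z in(155,160,165,170):print(z,plane(W,(317.3,190),z).round(1),plane(W,(317.3,165),z).round(1))
print(tri(W,(317.3,164),S,(410.5,212)))
to((449,205,156.7),89)
```

```text
170 305 327; 180 305 327; 190 305 328; 200 305 329; 210 306 328; 220 306 339; 230 306 328; 155 [450.5 209.2 155. ] [451.  234.5 155. ]
160 [450.5 210.5 160. ] [451.  235.3 160. ]
165 [450.5 211.7 165. ] [451.  236.1 165. ]
170 [450.6 212.9 170. ] [451.  236.9 170. ]
(array([450.61686965, 247.18305014, 175.07685841]), [np.float64(8.46403424105858), np.float64(8.464034241058625)])
t 14.5 delta [-0.0017 -0.0037  0.1036] roll -0.0006
```

Run:
```python
from h import *
import cv2
s=env.state();W=cam("wrist",s);S=cam("scene");print(s["ee_pos"],s["ee_rot"],s["qvel"].round(1))
im=cams.grab_frame("wrist")
for r in range(120,260,10):
    xs=np.nonzero(im[r,285:350].max(1)<75)[0]+285;print(r,(xs.min(),xs.max()) if len(xs) else None,end="; ")
g=im[120:250,317].max(1);print("\ncol317",list(zip(range(120,250,3),g[::3])))
print(env.state()["ee_pos"])
for z in(160,165,170,175):print(z,plane(W,(317.3,190),z).round(1))
```

```text
[452.06328099 206.29722834 260.29361477] [ 1.79624614e+02 -1.69588606e-01  8.89678343e+01] [-0.1  2.   5.5 -0.  -0.7 -0. ]
120 None; 130 None; 140 None; 150 None; 160 (np.int64(302), np.int64(322)); 170 (np.int64(301), np.int64(323)); 180 (np.int64(301), np.int64(323)); 190 (np.int64(301), np.int64(323)); 200 (np.int64(301), np.int64(324)); 210 (np.int64(302), np.int64(323)); 220 (np.int64(302), np.int64(349)); 230 (np.int64(302), np.int64(349)); 240 (np.int64(303), np.int64(349)); 250 (np.int64(306), np.int64(326)); 
col317 [(120, np.uint8(246)), (123, np.uint8(246)), (126, np.uint8(247)), (129, np.uint8(246)), (132, np.uint8(247)), (135, np.uint8(246)), (138, np.uint8(246)), (141, np.uint8(247)), (144, np.uint8(224)), (147, np.uint8(219)), (150, np.uint8(186)), (153, np.uint8(76)), (156, np.uint8(76)), (159, np.uint8(75)), (162, np.uint8(71)), (165, np.uint8(72)), (168, np.uint8(71)), (171, np.uint8(73)), (174, np.uint8(69)), (177, np.uint8(70)), (180, np.uint8(67)), (183, np.uint8(65)), (186, np.uint8(67)), (189, np.uint8(63)), (192, np.uint8(58)), (195, np.uint8(53)), (198, np.uint8(53)), (201, np.uint8(48)), (204, np.uint8(58)), (207, np.uint8(53)), (210, np.uint8(47)), (213, np.uint8(41)), (216, np.uint8(43)), (219, np.uint8(38)), (222, np.uint8(40)), (225, np.uint8(41)), (228, np.uint8(41)), (231, np.uint8(36)), (234, np.uint8(39)), (237, np.uint8(38)), (240, np.uint8(38)), (243, np.uint8(35)), (246, np.uint8(39)), (249, np.uint8(35))]
[450.67676078 205.68711186 257.95210109]
160 [450.5 210.5 160. ]
165 [450.5 211.7 165. ]
170 [450.6 212.9 170. ]
175 [450.6 214.2 175. ]
```

Request:
{"api": "apply_moves", "payload": {
  "deltas": [
    [-0.002,-0.0045,0.03,0,0.5],
    [-0.002,-0.0045,0.06,0,0.5],
    [-0.002,-0.0045,0.09,0,0.5],
    [-0.002,-0.0045,0.11,0,0.5],
    [-0.002,-0.0045,0.11,0,0.5]
  ]
}}

```text
time_s: 15.05
ee_pos: [442.3, 202.1, 142.8]
ee_rot: [-179.5, 0.3, 89.0]
force: [0.0, 0.3, 0.9]
gripper_width: 68.4
gripper_force: 0.0
```

Request:
{"api": "apply_moves", "payload": {
  "deltas": [
    [0,0,0,0,0.3]
  ]
}}

```text
time_s: 15.15
ee_pos: [445.2, 203.3, 146.4]
ee_rot: [-179.9, 0.1, 89.0]
force: [-0.4, 0.3, 0.2]
gripper_width: 63.0
gripper_force: 0.0
```

Request:
{"api": "apply_moves", "payload": {
  "deltas": [
    [0,0,0,0,-1],
    [0,0,0,0,-1],
    [0,0,0,0,-1],
    [0,0,0,0,-1],
    [0,0,0,0,-1]
  ],
  "grip_force": 30
}}

```text
time_s: 15.65
ee_pos: [445.8, 203.6, 147.5]
ee_rot: [180.0, -0.0, 89.0]
force: [-3.3, 0.1, 1.5]
gripper_width: 23.2
gripper_force: 2.4
```

Request:
{"api": "apply_moves", "payload": {
  "deltas": [
    [0,0,0,0,-1],
    [0,0,0,0,-1]
  ]
}}

```text
time_s: 15.85
ee_pos: [445.5, 203.7, 147.5]
ee_rot: [-180.0, -0.0, 89.0]
force: [-2.5, 1.5, 2.7]
gripper_width: 22.0
gripper_force: 30.0
```

Run:
```python
import numpy as np
th=lambda w:np.radians(150)+w
P=lambda w:np.array([70*np.cos(th(w)),-70*np.sin(th(w))])
ws=[.267]+[.2-.1*i for i in range(16)]+[-1.35]+[-1.4-.05*i for i in range(15)]
for k in range(0,len(ws)-1,5):
    print([[0,*((P(w)-P(ws[k]))/1000).round(4).tolist(),0,-1] for w in ws[k+1:k+6]],[round(w,2) for w in ws[k+1:k+6]])
```

```text
[[0, 0.0013, -0.0045, 0, -1], [0, 0.0039, -0.011, 0, -1], [0, 0.0071, -0.0172, 0, -1], [0, 0.0109, -0.0231, 0, -1], [0, 0.0152, -0.0286, 0, -1]] [0.2, 0.1, 0.0, -0.1, -0.2]
[[0, 0.0049, -0.005, 0, -1], [0, 0.0103, -0.0095, 0, -1], [0, 0.016, -0.0134, 0, -1], [0, 0.0222, -0.0168, 0, -1], [0, 0.0286, -0.0195, 0, -1]] [-0.3, -0.4, -0.5, -0.6, -0.7]
[[0, 0.0067, -0.002, 0, -1], [0, 0.0136, -0.0034, 0, -1], [0, 0.0205, -0.0041, 0, -1], [0, 0.0275, -0.0041, 0, -1], [0, 0.0345, -0.0034, 0, -1]] [-0.8, -0.9, -1.0, -1.1, -1.2]
[[0, 0.0069, 0.0014, 0, -1], [0, 0.0102, 0.0024, 0, -1], [0, 0.0135, 0.0035, 0, -1], [0, 0.0168, 0.0048, 0, -1], [0, 0.02, 0.0062, 0, -1]] [-1.3, -1.35, -1.4, -1.45, -1.5]
[[0, 0.0031, 0.0016, 0, -1], [0, 0.0061, 0.0034, 0, -1], [0, 0.0091, 0.0053, 0, -1], [0, 0.0119, 0.0073, 0, -1], [0, 0.0146, 0.0095, 0, -1]] [-1.55, -1.6, -1.65, -1.7, -1.75]
[[0, 0.0026, 0.0023, 0, -1], [0, 0.0051, 0.0048, 0, -1], [0, 0.0075, 0.0074, 0, -1], [0, 0.0097, 0.0101, 0, -1], [0, 0.0118, 0.0129, 0, -1]] [-1.8, -1.85, -1.9, -1.95, -2.0]
[[0, 0.002, 0.0029, 0, -1], [0, 0.0038, 0.0059, 0, -1]] [-2.05, -2.1]
```

Request:
{"api": "apply_moves", "payload": {
  "deltas": [
    [0,0.0013,-0.0045,0,-1],
    [0,0.0039,-0.011,0,-1],
    [0,0.0071,-0.0172,0,-1],
    [0,0.0109,-0.0231,0,-1],
    [0,0.0152,-0.0286,0,-1]
  ]
}}

```text
time_s: 16.35
ee_pos: [460.5, 203.6, 176.3]
ee_rot: [-179.9, -0.0, 89.0]
force: [-3.5, 2.5, -2.5]
gripper_width: 21.9
gripper_force: 29.9
```

Request:
{"api": "apply_moves", "payload": {
  "deltas": [
    [0,0.0049,-0.005,0,-1],
    [0,0.0103,-0.0095,0,-1],
    [0,0.016,-0.0134,0,-1],
    [0,0.0222,-0.0168,0,-1],
    [0,0.0286,-0.0195,0,-1]
  ]
}}

```text
time_s: 16.85
ee_pos: [489.8, 203.4, 196.3]
ee_rot: [-180.0, -0.1, 89.0]
force: [-4.5, 3.1, -1.1]
gripper_width: 22.0
gripper_force: 29.9
```

Request:
{"api": "apply_moves", "payload": {
  "deltas": [
    [0,0.0067,-0.002,0,-1],
    [0,0.0136,-0.0034,0,-1],
    [0,0.0205,-0.0041,0,-1],
    [0,0.0275,-0.0041,0,-1],
    [0,0.0345,-0.0034,0,-1]
  ]
}}

```text
time_s: 17.35
ee_pos: [524.5, 203.3, 199.6]
ee_rot: [180.0, -0.1, 89.0]
force: [-4.2, 4.7, -1.0]
gripper_width: 22.0
gripper_force: 29.9
```

Request:
{"api": "apply_moves", "payload": {
  "deltas": [
    [0,0.0035,0.0006,0,-1],
    [0,0.0069,0.0014,0,-1],
    [0,0.0102,0.0024,0,-1],
    [0,0.0135,0.0035,0,-1],
    [0,0.0135,0.0035,0,-1]
  ]
}}

```text
time_s: 17.85
ee_pos: [538.4, 203.3, 195.9]
ee_rot: [179.9, -0.2, 89.0]
force: [-2.8, 4.2, -2.5]
gripper_width: 21.8
gripper_force: 29.9
```

Run:
```python
import numpy as np
P=lambda w:np.array([70*np.cos(np.radians(150)+w),-70*np.sin(np.radians(150)+w)])
w=-1.4
while w>-2.1:
    print(round(w-.05,3),((P(w-.025)-P(w))/1000).round(5),((P(w-.05)-P(w))/1000).round(5));w-=.05
```

```text
-1.45 [0.00163 0.00063] [0.00325 0.00129]
-1.5 [0.0016  0.00071] [0.00318 0.00145]
-1.55 [0.00156 0.00079] [0.00311 0.00161]
-1.6 [0.00152 0.00086] [0.00302 0.00176]
-1.65 [0.00148 0.00094] [0.00293 0.00191]
-1.7 [0.00143 0.00101] [0.00283 0.00206]
-1.75 [0.00138 0.00108] [0.00273 0.00219]
-1.8 [0.00132 0.00115] [0.00261 0.00233]
-1.85 [0.00126 0.00121] [0.00249 0.00246]
-1.9 [0.0012  0.00127] [0.00237 0.00258]
-1.95 [0.00113 0.00133] [0.00224 0.00269]
-2.0 [0.00107 0.00139] [0.0021 0.0028]
-2.05 [0.001   0.00144] [0.00196 0.0029 ]
-2.1 [0.00092 0.00149] [0.00181 0.003  ]
```

Request:
{"api": "apply_moves", "payload": {
  "deltas": [
    [0,0.0017,0.0006,0,-1],
    [0,0.0033,0.0013,0,-1],
    [0,0.0033,0.0013,0,-1]
  ]
}}

```text
time_s: 18.15
ee_pos: [541.3, 203.2, 194.7]
ee_rot: [180.0, -0.2, 89.0]
force: [-2.9, 4.8, -0.7]
gripper_width: 21.5
gripper_force: 29.9
```

Request:
{"api": "apply_moves", "payload": {
  "deltas": [
    [0,0.0016,0.0007,0,-1],
    [0,0.0032,0.0015,0,-1],
    [0,0.0032,0.0015,0,-1]
  ]
}}

```text
time_s: 18.45
ee_pos: [544.5, 203.2, 193.2]
ee_rot: [180.0, -0.2, 89.0]
force: [-2.0, 4.8, -1.0]
gripper_width: 21.7
gripper_force: 29.9
```

Request:
{"api": "apply_moves", "payload": {
  "deltas": [
    [0,0.0016,0.0008,0,-1],
    [0,0.0031,0.0016,0,-1],
    [0,0.0031,0.0016,0,-1]
  ]
}}

```text
time_s: 18.75
ee_pos: [547.6, 203.2, 191.6]
ee_rot: [180.0, -0.2, 89.0]
force: [-3.4, 5.5, -1.9]
gripper_width: 21.8
gripper_force: 29.9
```

Request:
{"api": "apply_moves", "payload": {
  "deltas": [
    [0,0.0015,0.0009,0,-1],
    [0,0.003,0.0018,0,-1],
    [0,0.003,0.0018,0,-1]
  ]
}}

```text
time_s: 19.05
ee_pos: [550.6, 203.2, 189.8]
ee_rot: [180.0, -0.2, 89.0]
force: [-3.3, 5.1, -0.4]
gripper_width: 21.9
gripper_force: 29.9
```

Request:
{"api": "apply_moves", "payload": {
  "deltas": [
    [0,0.0015,0.0009,0,-1],
    [0,0.0029,0.0019,0,-1],
    [0,0.0029,0.0019,0,-1]
  ]
}}

```text
time_s: 19.35
ee_pos: [553.5, 203.2, 187.9]
ee_rot: [180.0, -0.2, 89.0]
force: [-2.5, 4.8, -0.3]
gripper_width: 21.9
gripper_force: 29.9
```

Request:
{"api": "apply_moves", "payload": {
  "deltas": [
    [0,0.0014,0.001,0,-1],
    [0,0.0028,0.0021,0,-1],
    [0,0.0028,0.0021,0,-1]
  ]
}}

```text
time_s: 19.65
ee_pos: [555.4, 203.2, 186.4]
ee_rot: [-179.9, -0.2, 89.0]
force: [-6.4, 5.1, 2.1]
gripper_width: 22.0
gripper_force: 30.0
```

Request:
{"api": "apply_moves", "payload": {
  "deltas": [
    [0,0.0007,0.0005,0,-1],
    [0,0.0007,0.0005,0,-1],
    [0,0.0007,0.0005,0,-1]
  ]
}}

```text
time_s: 19.95
ee_pos: [555.4, 203.2, 186.3]
ee_rot: [-179.9, -0.2, 89.0]
force: [-8.8, 4.7, 5.4]
gripper_width: 22.0
gripper_force: 30.0
```

Request:
{"api": "apply_moves", "payload": {
  "deltas": [
    [0,0,0,0,0.4],
    [0,0,0,0,0.4],
    [0,0,0,0,0.4],
    [0,0,0,0,0.4],
    [0,0,0,0,0.4]
  ]
}}

```text
time_s: 20.45
ee_pos: [557.0, 201.3, 184.6]
ee_rot: [180.0, 0.0, 89.0]
force: [-0.1, 0.2, 0.5]
gripper_width: 59.3
gripper_force: 0.0
```

Request:
{"api": "apply_moves", "payload": {
  "deltas": [
    [0,0,-0.02,0,0.4],
    [0,0,-0.06,0,0.4],
    [0,0,-0.1,0,0.4],
    [0,0,-0.14,0,0.4],
    [0,0,-0.14,0,0.4]
  ]
}}

```text
time_s: 20.95
ee_pos: [559.1, 202.3, 331.1]
ee_rot: [179.3, -0.2, 89.0]
force: [-0.4, -0.3, -0.8]
gripper_width: 64.1
gripper_force: 0.0
```

```bash
python3 chk.py
python3 - <<'E'
from h import *
import cv2
S=cam("scene");im=cams.grab_frame("scene");s=env.state();print(s["force"],s["ee_pos"])
for w in(-1.6,-1.66,-1.7,-1.75):
    a=np.radians(150)+w;p=(513.2+70*np.cos(a),249.5,150+70*np.sin(a));print(w,proj(S,p).round(1))
g=im.max(2);m=(g[150:240,340:430]<62).astype(np.uint8);k,_,st,ce=cv2.connectedComponentsWithStats(m)
for i in range(1,k):
    if st[i,4]>25: print((ce[i]+[340,150]).round(1),st[i]+np.array([340,150,0,0,0]))
E
```

```text
scene in [354.9 187.1] dark frac within 8px4: 0.0 patch mean [ 97. 103. 106.] centroid -3.6 5.0 167
scene over [344.2 204.7] dark frac within 8px4: 0.89 patch mean [48. 51. 53.] centroid 3.2 0.6 901
side in [286.6 192.3] dark frac within 8px4: 0.79 patch mean [36. 36. 37.] centroid -1.7 -2.1 2753
side over [274.2 186. ] dark frac within 8px4: 0.84 patch mean [36. 43. 38.] centroid 0.5 4.2 2785
[556.98004933 201.52750263 325.19562327] 21.05
[-0.10788788 -0.94792966 -0.36043266] [556.33442678 201.35405269 323.61305659]
-1.6 [396.8 225.1]
-1.66 [396.1 226.4]
-1.7 [395.7 227.3]
-1.75 [395.2 228.4]
[387.3 169.9] [ 362  150   56   48 1007]
[344.7 204.4] [341 202  10   6  39]
[354.3 210.9] [350 206   9  10  32]
[379.7 219.6] [365 211  32  19 228]
```

Request:
{"api": "apply_moves", "payload": {
  "deltas": [
    [0,0,0,0,0.4],
    [0,0,0,0,0.4],
    [0,0,0,0,0.4]
  ]
}}

```text
time_s: 21.4
ee_pos: [556.3, 201.5, 323.4]
ee_rot: [-179.9, 0.0, 89.0]
force: [0.4, 0.2, 0.2]
gripper_width: 63.9
gripper_force: 0.0
```

```bash
python3 -c "
from workcell import env
print(env.job_done())"
```

```text
the job is handed in; nothing more can be done
None
```

I handed the job in at 21.4 s: the pawl is thrown over, the hood rests on the seal at about winder -1.67 (pressing an estimated 10–18 N), and the arm is clear; the hand-in returned no verdict.

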